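# Set the pointer of the line fixture to a master block

### The arm

A 7-joint arm with a two-finger parallel gripper is mounted at the origin on a cart in front of the work surface, level with it; the furniture and walls round the work are solid. World frame = base frame: x ahead of the robot, y to its left, z up, the work surface at z = 0. Lengths are in m, angles in rad, forces in N, time in s.
With the tool pointing down it reaches from about 0.4 to 0.85 m from the base axis. Payload 4.5 kg.
Tool frame: the origin (TCP) lies at the very end of the fingers, on their centre line; the grasp point (between the pads) lies 19 mm behind it (grip_point_offset is the z of the grasp point in the tool frame, in m); z points along the fingers, y is the line along which they close (so a half turn about z gives the same grasp; the last joint's range is limited). The gripper opens to 85 mm and grips with 20 to 120 N. Pads are 22 mm wide; open, the fingers measure 114 mm over their backs; the gripper's body (76 mm by 85 mm) begins 54 mm behind the grasp point. The pads swing forward as they close: fully open they stand 13 mm farther back than shut.
Start: joints at [-1.285, 0.689, -0.195, 1.565, 0.157, 0.902, -0.215], TCP at [0.156, 0.605, 0.231] pointing down, gripper open.
Joint ranges: [-3.01, 3.01], [-0.46, 2.08], [-1.47, 1.51], [0.13, 2.56], [-1, 4.14], [0.04, 2.09], [-2.66, 2.66]. Speed limits (rad/s): [2.57, 2.57, 3.14, 3.14, 3.14, 3.14, 3.14].

### API

Orientations are given as a unit quaternion [x, y, z, w].
In Python, from station import observe, capture, get_calibration, hand_in, grip_point_offset gives the robot as it stands. The module is installed in compiled form; this text tells all that it offers.
- The arm moves only by the shell command python3 -m creep 'ROWS' [FORCE]. ROWS is JSON, a list of rows, each an object with "xyz": the shift along the tool's x, y, z in mm, a list of three; "delta_rot": the turn, a rotation vector about the tool's x, y, z in units of 5 degrees (1.0 is 5 degrees), a list of three; "hand": the finger opening in mm, from 0 to 85.4. A call has 1 to 8 rows; each row is the pose to reach, as a shift and turn from the pose commanded when the call began, along the tool's axes at that moment; what a row does not reach only later rows make up. A row lasts 1/12 s, in which the tool goes at most 41.7 mm and 7.16 degrees, less where a joint would pass 70% of its speed; a pose out of reach is approached as far as the arm can. A call with a gripper value outside its range is refused whole. The fingers move at their own pace and stop on an object; FORCE is the grip in N (left out, the last holds). Time passes only in rows, so rows that repeat a pose let the fingers close. It gives the time, the measured TCP pose, the force, the opening and the grip force at its end, in the units of the state.
- observe(): the state, without advancing time (a new reading comes with each control period).
- capture(name): name is "scene" or "top" or "wrist"; returns the picture (400x640x3 uint8, red, green, blue); there is no depth.
- get_calibration(name): a dict with "vfov" (degrees; the focal length in pixels is half the picture's height over the tangent of half this angle, whatever the lens; pixels are square), "cx", "cy" (the principal point, pixels), "rvec" (rotation vector, rad) and "tvec" (3), from world to camera coordinates, as OpenCV has them. Camera axes: x right, y down, z forward; pixel columns grow to the right and rows downward; lengths in m; the calibration is good to about 2 mm. A picture is of the moment at which its call begins: read the wrist's pose just before it. get_calibration takes no time and is no camera call; for the wrist camera it gives the pose at the moment of the call.
- hand_in(): hands the job in; it is judged then, once.
The state is a dict: "clock": time; "joint_pos": joint angles; "qvel": joint speeds; "joint_torque": joint torques, N m; "tcp_pos": TCP position; "tcp_rot": TCP orientation; "force": force on the tool from outside, world axes, zero at the start; "moment": the same for the moment, N m; "grip_width": finger opening in m; "grip_force": force on a finger pad.
Only numpy, scipy, OpenCV 4.12 (cv2) and the standard library are available. Lean on these libraries where they do the work, as an engineer would, in place of code of your own. Each camera call takes 0.05 s, during which the arm holds its last target. There are 200 camera calls.

### The job

Take the steel block with the red line out of the wooden rack and stand it, line up, on the free bench top, because the rack leaves only its long sides free and the nest only its ends; then take it by its ends and lower it gently (do not drop it) into the nest between the two fences of the green fixture, centred lengthwise. Then turn the black knob a little at a time until the red pointer's tip is in line with the red line on the block, and let go. Move the pointer only with its knob, and leave the block with the blue line in the rack.

Things in the scene. Friction and masses are not known exactly. Their poses are not given: they have to be found in the camera images.
- fixture: green cast fixture, fixed to the bench, base plate 10 mm high, x -35 to +87 and y -56 to +56 mm in its own frame. Origin under the centre of its nest at bench height; x points from the nest to the knob, y along the nest's channel, z up. Behind the rear fence (x 28 to 48 mm) a brass carriage, up to z 55 mm with its needle, carries the pointer along y.
- nest (a point): centre of the nest's steel floor, 16 mm above the fixture's origin, axes as the fixture's. Aluminium fences either side: inner faces at x -14 and +14 mm, 8 mm thick, y -21 to +21 mm, 32 mm above this floor, flush with the seated block's top. Channel ends open: the 50 mm block stands out 4 mm past the fences at each end, and fingers have room there down to the base plate.
- pointer: the brass carriage with its steel rack and red pointer needle; slides along the fixture's y; origin at the fixture's origin when the knob reads 0. Not to be touched by the fingers.
- pointer_tip (a point): tip of the red needle, 15.5 mm behind the nest's centre (fixture x), at z 51.5 mm, just short of the block's space; axes parallel to the fixture's.
- knob (a joint): angle of the knob in rad, positive counter-clockwise from above, limits -3.2 to 3.2. The pointer's fixture y is -8 mm times this angle (8 mm per rad): turning counter-clockwise moves the pointer towards the fixture's -y. It starts between -2.63 and -2.12 (pointer 17 to 21 mm on the +y side), turns with about 0.06 N m and stays where it is left.
- knob_grip (a point): centre of the black round ribbed knob, 33 mm diameter, 26 mm high, upright axis at fixture x 60 mm, from z 70 to 96 mm; this point is on its axis at z 84 mm. Below it stand only the shaft, the gear housing (top z 40 mm) and the carriage with its needle (top z 55 mm). Grip across the diameter from above.
- rack: fixed wooden storage rack, 60 x 142 mm foot; origin under its centre, y along its length. Two places at y -31 and +31 mm; block floor at z 12 mm (22 mm wide in x, foot plate below 4 mm thick). Cheeks 8 mm thick and as high as the blocks (z 44 mm) cover the blocks' ends, 2 mm clear; the long sides (the blocks' x faces) are free.
- red_block: steel block, 24 x 50 x 32 mm (x, y, z), 0.18 to 0.36 kg, with a red line 4 mm wide across its top; origin at the centre of its underside. Starts in either place of the rack, its y along the rack's y. The bench just in front of the fixture (about x 0.43, y 0.13 m in the world) is always free for setting it down.
- red_block_center (a point): centre of the block with the red line, 16 mm above its underside; axes as the block's.
- red_line (a point): middle of the red line on the top face of the block: 7 mm from the block's centre towards its +y end, 32 mm above its underside. The line runs along the block's x, its full width.
- blue_block_center (a point): centre of the like block with a blue line, in the other place of the rack; not to be moved.

How it is judged:
On the way, in this order (a step that is already met when the one before it is completed fails the run):
1. the block with the red line stands on the bench top, released (height (world z) of red_block_center between 0.013 and 0.019 m and angle between red_line's own z axis and vertical below 0.1 rad and contact force between the fingers and red_block below 0.1 N and linear speed of red_block below 0.02 m/s), for 0.2 s.
2. the block is seated in the nest, line up, and released (x of red_block_center in the frame of fixture between -0.004 and 0.004 m and y of red_block_center in the frame of fixture between -0.006 and 0.006 m and z of red_block_center in the frame of fixture between 0.0295 and 0.0345 m and angle between the y axis of red_block_center and the y axis of fixture, either way round below 0.12 rad and angle between red_line's own z axis and vertical below 0.1 rad and contact force between the fingers and red_block below 0.1 N), for 0.2 s.
At the end, for the whole second after the job is handed in: The block with the red line rests on the nest's floor (within 2.5 mm), between the fences and along them (within 7 degrees), centred lengthwise within 6 mm, line up, and the pointer's tip stands within 2 mm of the middle of the red line, measured along the channel; knob and block are at rest (all of step 2 and y of red_line in the frame of pointer_tip between -0.002 and 0.002 m and velocity of joint knob between -0.05 and 0.05 rad/s and linear speed of red_block below 0.02 m/s); the robot touches nothing.
It fails at once if the block with the red line is dropped (it moves faster than 0.4 m/s when the fingers do not touch it) (linear speed of red_block above 0.4 m/s and contact force between the fingers and red_block below 0.05 N).
It fails at once if the fingers push the pointer or its carriage (over 1 N) (contact force between the fingers and pointer above 1 N).
It fails at once if the block with the blue line is moved by more than 10 mm (distance of blue_block_center from where it was at the start of the episode above 0.01 m).
It also fails if it takes over 72 s, if anything falls off the work surface, if the arm or the gripper's body presses on something with over 40 N, if the wrist force passes 120 N, or if a joint passes its speed limit or range.

## Working session

There is one attempt and no reset: what is moved stays moved. The work goes in short steps, Python scripts to look and compute and a shell command to move; the robot and the scene stay as the last step left them, time stands still between calls to the robot, and variables do not carry over. Pictures are saved under pics/ and viewed, at most 10 in all, crops included, and the job is handed in when it is done.

```bash
mkdir -p pics
python3 - <<'E'
from station import *
import cv2
for n in ("scene","top"):
    cv2.imwrite(f"pics/{n}0.png",capture(n)[:,:,::-1]); print(n,get_calibration(n))
print(observe(),grip_point_offset)
E
```

```text
scene {'vfov': 49.384718571941846, 'cx': 323.90831510027834, 'cy': 205.4221560799544, 'rvec': array([ 0.69710117, -2.56414309,  1.2384447 ]), 'tvec': array([0.60751736, 0.11385741, 0.85555076])}
top {'vfov': 55.67728674615827, 'cx': 319.6373469545877, 'cy': 203.85234936712558, 'rvec': array([ 2.08153415, -2.13950392,  0.14922789]), 'tvec': array([0.28202323, 0.56084101, 0.803234  ])}
{'clock': 0.1, 'joint_pos': array([-1.28519515,  0.68991415, -0.19454779,  1.56627457,  0.15731532,
        0.90252929, -0.21512124]), 'qvel': array([ 0.00030632, -0.00131933, -0.0003424 , -0.00359524,  0.00108337,
        0.00114049,  0.00233781]), 'joint_torque': array([-3.53346266e-03, -5.40613997e+01, -1.27121039e+00, -1.58988547e+01,
        9.42880812e-03,  4.40658914e-03, -1.15297664e-05]), 'tcp_pos': array([0.15560083, 0.60468927, 0.23054701]), 'tcp_rot': array([ 1.25523450e-01,  9.92090276e-01, -8.63903193e-04, -4.63105587e-05]), 'force': array([-0.9022809 , -0.24123982, -0.18192818]), 'moment': array([ 0.00325373,  0.00856204, -0.0080214 ]), 'grip_force': 0.0, 'grip_width': 0.085484795840593} -0.0187
```

View pics/top0.png

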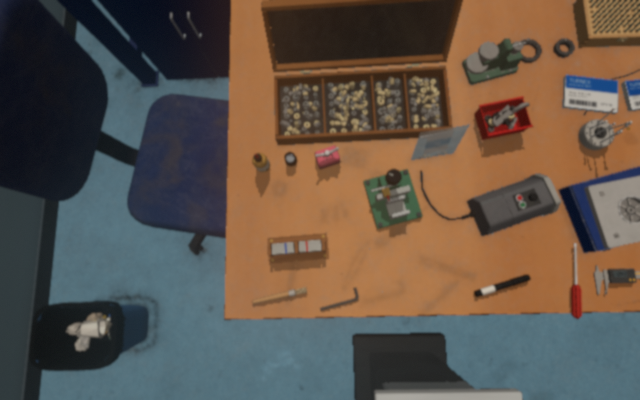

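View pics/scene0.png

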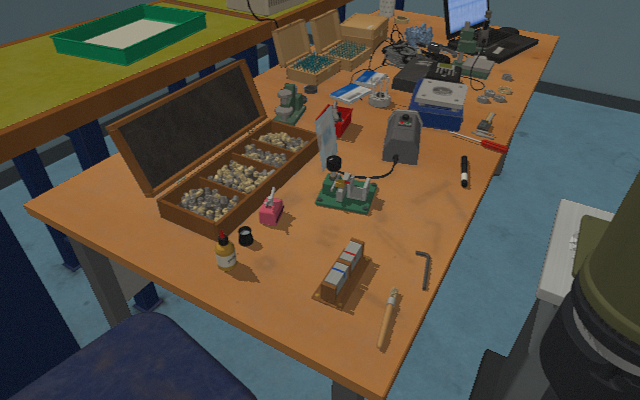

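The top view shows the rack at about (297,248) and the green fixture at (392,200), knob at (393,176). I'll write helpers and locate both.

```bash
cat > h.py <<'E'
import numpy as np, cv2
from station import *
from scipy.spatial.transform import Rotation as R
def cam(n):
    c=get_calibration(n); f=200/np.tan(np.radians(c["vfov"])/2)
    return f,c["cx"],c["cy"],R.from_rotvec(c["rvec"]).as_matrix(),np.array(c["tvec"])
def cast(c,uv,z):
    f,cx,cy,M,t=c; uv=np.atleast_2d(uv).astype(float)
    d=np.c_[(uv[:,0]-cx)/f,(uv[:,1]-cy)/f,np.ones(len(uv))]@M
    o=-M.T@t
    return o+d*((z-o[2])/d[:,2])[:,None]
def proj(c,P):
    f,cx,cy,M,t=c; q=np.atleast_2d(P)@M.T+t
    return q[:,:2]/q[:,2:]*f+[cx,cy]
def blobs(img,lo,hi,amin=10):
    m=cv2.inRange(cv2.cvtColor(img,cv2.COLOR_RGB2HSV),lo,hi)
    n,_,s,ce=cv2.connectedComponentsWithStats(m)
    return m,[(s[i,4],ce[i].round(1),s[i,:4]) for i in range(1,n) if s[i,4]>=amin]
E
python3 - <<'E'
from h import *
im=capture("top"); c=cam("top")
for nm,uv,z in (("rack ctr",(297,246),.044),("fix",(392,200),.01),("knob",(393,176),.096)):
    print(nm,cast(c,uv,z))
r=im[225:275,255:340]; k=im[160:235,355:430]
a=cv2.resize(r,None,fx=5,fy=5,interpolation=cv2.INTER_CUBIC); b=cv2.resize(k,None,fx=4,fy=4,interpolation=cv2.INTER_CUBIC)
o=np.zeros((560,430,3),np.uint8); o[:250,:425]=a; o[255:555,:300]=b
cv2.imwrite("pics/crop1.png",o[:,:,::-1])
m,b=blobs(im,(40,80,30),(90,255,255),200); 
for x in b: print("green",x)
print(proj(c,[[.156,.605,.23],[0,0,0],[.43,.13,0]]))
E
```

```text
rack ctr [[0.47534031 0.32042128 0.044     ]]
fix [[0.58061398 0.09585953 0.01      ]]
knob [[0.61757288 0.10423186 0.096     ]]
[[116.84247086 436.85531283]
 [452.60764176 468.28160631]
 [380.40001152 264.58306522]]
```

View pics/crop1.png

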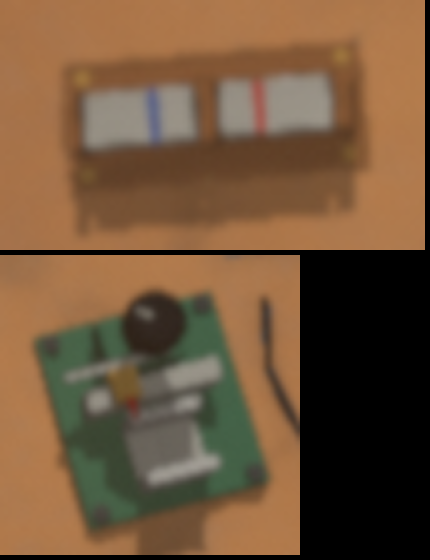

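The crop shows the red-line block in the image-right place (rack's world −y side), the line offset towards the image left (world +y). The pointer is on the image left of the nest, and fixture yaw is about +15°.

Run:
```python
from h import *
c=cam("top")
def fit(model,px,z):
    W=cast(c,px,z)[:,:2]; m=np.array(model)/1000.
    mc=m.mean(0);wc=W.mean(0);A=m-mc;B=W-wc
    th=np.arctan2((A[:,0]*B[:,1]-A[:,1]*B[:,0]).sum(),(A*B).sum())
    C,S=np.cos(th),np.sin(th);Rm=np.array([[C,-S],[S,C]]);o=wc-Rm@mc
    print(o,np.degrees(th),"res mm",((A@Rm.T-B)*1000).round(1).tolist()); return o,Rm
f=np.array([(38,340),(212,293),(268,478),(90,530)],float); f=np.c_[355+f[:,0]/4,160+(f[:,1]-255)/4]
o,Rm=fit([(87,56),(87,-56),(-35,-56),(-35,56)],f,.01)
print("knob",o+Rm@[.06,0], "seen",cast(c,(355+155/4,160+(322-255)/4),.09))
g=lambda p:np.c_[255+np.array(p)[:,0]/5,225+np.array(p)[:,1]/5]
b=[(12,25),(12,-25),(-12,-25),(-12,25)]
fit(b,g([(218,82),(330,73),(333,128),(221,137)]),.044)
fit(b,g([(83,95),(193,85),(197,138),(87,150)]),.044)
s=observe();print(R.from_quat(s["tcp_rot"]).as_matrix().round(3))
cw=get_calibration("wrist");M=R.from_quat(s["tcp_rot"]).as_matrix();Mc=R.from_rotvec(cw["rvec"]).as_matrix()
print("cam in tool",M.T@(-Mc.T@cw["tvec"]-s["tcp_pos"]),"cam axes in tool\n",(M.T@Mc.T).round(2),cw["vfov"])
```

```text
[0.55878479 0.08749615] 13.242596164329042 res mm [[2.1, 3.1], [2.2, -0.4], [-3.2, -3.0], [-1.1, 0.4]]
knob [0.61718932 0.10124063] seen [[0.61733893 0.10171574 0.09      ]]
[0.47458288 0.29079427] 2.8533269778248047 res mm [[-0.3, -0.3], [-0.5, 0.6], [0.3, 0.2], [0.5, -0.5]]
[0.47081003 0.35225018] 4.105361379468261 res mm [[-0.4, -0.1], [-0.0, 0.1], [-0.1, -0.0], [0.5, -0.0]]
[[-0.968  0.249 -0.   ]
 [ 0.249  0.968 -0.001]
 [-0.    -0.001 -1.   ]]
cam in tool [ 8.22807228e-02 -6.55944260e-05 -1.42693434e-01] cam axes in tool
 [[ 0.   -0.95 -0.32]
 [ 1.    0.   -0.  ]
 [ 0.   -0.32  0.95]] 61.076228247012956
```

```bash
cat >> h.py <<'E'
def go(x,y,z,ydeg):
    "tool-frame shift (mm) and turn (5 deg units) to a pointing-down pose, tool y at world angle ydeg"
    s=observe(); M=R.from_quat(s["tcp_rot"]).as_matrix()
    a=np.radians(ydeg); Y=np.array([np.cos(a),np.sin(a),0]); Z=np.array([0,0,-1.]); T=np.c_[np.cross(Y,Z),Y,Z]
    print("t",s["clock"],"shift",(1000*M.T@(np.array([x,y,z])-s["tcp_pos"])).round(1),"turn",(R.from_matrix(M.T@T).as_rotvec(degrees=True)/5).round(2),"F",s["force"].round(1),"w",round(s["grip_width"],4))
E
python3 -m creep '[{"xyz":[-387,-224,60],"delta_rot":[0,0,14.5],"hand":75},{"xyz":[-387,-224,60],"delta_rot":[0,0,14.5],"hand":75},{"xyz":[-387,-224,60],"delta_rot":[0,0,14.5],"hand":75},{"xyz":[-387,-224,60],"delta_rot":[0,0,14.5],"hand":75},{"xyz":[-387,-224,60],"delta_rot":[0,0,14.5],"hand":75},{"xyz":[-387,-224,60],"delta_rot":[0,0,14.5],"hand":75},{"xyz":[-387,-224,60],"delta_rot":[0,0,14.5],"hand":75},{"xyz":[-387,-224,60],"delta_rot":[0,0,14.5],"hand":75}]' 40
python3 -c "
from h import *
go(.475,.291,.17,3.3)"
```

```text
clock: 0.82
tcp_pos: [0.3924, 0.3722, 0.1867]
tcp_rot: [0.588, 0.809, -0.0, -0.0]
force: [0.6, 0.2, -0.5]
grip_width: 0.075
grip_force: 0.0
t 0.8167 shift [-102.8   53.6   16.7] turn [-0.   -0.    2.93] F [ 0.6  0.2 -0.5] w 0.075
```

```bash
python3 -m creep '[{"xyz":[-103,54,17],"delta_rot":[0,0,2.9],"hand":75},{"xyz":[-103,54,17],"delta_rot":[0,0,2.9],"hand":75},{"xyz":[-103,54,17],"delta_rot":[0,0,2.9],"hand":75},{"xyz":[-103,54,17],"delta_rot":[0,0,2.9],"hand":75},{"xyz":[-103,54,17],"delta_rot":[0,0,2.9],"hand":75}]'
python3 - <<'E'
from h import *
go(.475,.291,.17,3.3)
c=cam("wrist"); im=capture("wrist"); cv2.imwrite("pics/w1.png",im[:,:,::-1])
for x in blobs(im,(0,140,80),(6,255,255),60)[1]+blobs(im,(174,140,80),(180,255,255),60)[1]: print("red",x,cast(c,x[1],.044))
print(proj(c,[[.4746,.2908,.044],[.475,.291,.012]]))
E
```

```text
clock: 1.23
tcp_pos: [0.4766, 0.2902, 0.1695]
tcp_rot: [0.685, 0.728, -0.001, 0.001]
force: [-0.7, 1.1, -0.4]
grip_width: 0.0751
grip_force: 0.0
t 1.2333 shift [ 0.9 -1.5 -0.5] turn [0.   0.02 0.04] F [-0.7  1.1 -0.4] w 0.0751
red (np.int32(84), array([324.8, 178. ]), array([311, 177,  28,   4], dtype=int32)) [[0.47484138 0.3023161  0.044     ]]
red (np.int32(757), array([541.1, 223.4]), array([522, 203,  54,  61], dtype=int32)) [[0.66153621 0.27366562 0.044     ]]
[[323.67820521 191.47147869]
 [324.3715649  181.06951344]]
```

View pics/w1.png

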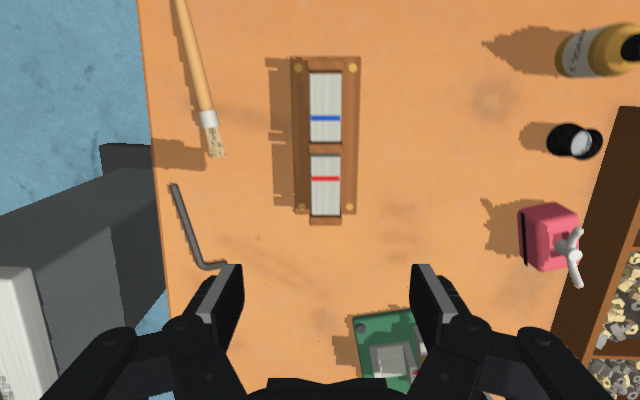

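The wrist view shows the rack aligned with the image, the red line at (325,178), and clear space on both long sides. The red block centre is at about (0.475, 0.295), so I'll descend.

```bash
python3 -m creep '[{"xyz":[5,-1.5,40],"delta_rot":[0,0,0],"hand":70},{"xyz":[5,-1.5,80],"delta_rot":[0,0,0],"hand":60},{"xyz":[5,-1.5,115],"delta_rot":[0,0,0],"hand":55},{"xyz":[5,-1.5,135],"delta_rot":[0,0,0],"hand":50},{"xyz":[5,-1.5,148],"delta_rot":[0,0,0],"hand":50},{"xyz":[5,-1.5,154.5],"delta_rot":[0,0,0],"hand":50},{"xyz":[5,-1.5,154.5],"delta_rot":[0,0,0],"hand":50}]'
python3 - <<'E'
from h import *
go(.475,.295,.015,3.3)
E
```

```text
clock: 1.87
tcp_pos: [0.4721, 0.2987, 0.0148]
tcp_rot: [0.683, 0.731, -0.001, -0.001]
force: [1.5, -0.6, -0.0]
grip_width: 0.0501
grip_force: 0.0
t 1.8667 shift [-3.9  2.6 -0.2] turn [-0.02 -0.    0.12] F [ 1.5 -0.6 -0. ] w 0.0501
```

```bash
python3 -m creep '[{"xyz":[-4,2.6,0],"delta_rot":[0,0,0],"hand":50},{"xyz":[-4,2.6,0],"delta_rot":[0,0,0],"hand":40},{"xyz":[-4,2.6,0],"delta_rot":[0,0,0],"hand":15},{"xyz":[-4,2.6,0],"delta_rot":[0,0,0],"hand":15},{"xyz":[-4,2.6,0],"delta_rot":[0,0,0],"hand":15},{"xyz":[-4,2.6,0],"delta_rot":[0,0,0],"hand":15},{"xyz":[-4,2.6,0],"delta_rot":[0,0,0],"hand":15},{"xyz":[-4,2.6,0],"delta_rot":[0,0,0],"hand":15}]' 50
python3 - <<'E'
from h import *
go(.475,.295,.015,3.3)
E
```

```text
clock: 2.53
tcp_pos: [0.4769, 0.2942, 0.0169]
tcp_rot: [0.684, 0.73, 0.001, 0.0]
force: [-0.4, -0.8, 5.9]
grip_width: 0.0232
grip_force: 50.3
t 2.5333 shift [ 0.9 -1.9  1.9] turn [ 0.02 -0.01  0.09] F [-0.4 -0.8  5.9] w 0.0232
```

```bash
python3 -m creep '[{"xyz":[0,0,-4],"delta_rot":[0,0,0],"hand":15},{"xyz":[0,0,-12],"delta_rot":[0,0,0],"hand":15},{"xyz":[0,0,-27],"delta_rot":[0,0,0],"hand":15},{"xyz":[0,0,-50],"delta_rot":[0,0,0],"hand":15},{"xyz":[0,0,-70],"delta_rot":[0,0,0],"hand":15},{"xyz":[0,0,-75],"delta_rot":[0,0,0],"hand":15},{"xyz":[0,0,-75],"delta_rot":[0,0,0],"hand":15}]'
python3 - <<'E'
from h import *
go(.43,.13,.08,3.3)
E
```

```text
clock: 3.12
tcp_pos: [0.477, 0.2947, 0.0923]
tcp_rot: [0.683, 0.73, 0.002, 0.0]
force: [0.5, 0.0, -1.3]
grip_width: 0.0233
grip_force: 49.3
t 3.1167 shift [-161.3  -57.8   11.8] turn [ 0.04 -0.02  0.1 ] F [ 0.5  0.  -1.3] w 0.0233
```

```bash
python3 -m creep '[{"xyz":[-25,-9,0],"delta_rot":[0,0,0],"hand":15},{"xyz":[-60,-22,0],"delta_rot":[0,0,0],"hand":15},{"xyz":[-97,-35,0],"delta_rot":[0,0,0],"hand":15},{"xyz":[-130,-47,5],"delta_rot":[0,0,0],"hand":15},{"xyz":[-155,-56,20],"delta_rot":[0,0,0],"hand":15},{"xyz":[-161,-58,35],"delta_rot":[0,0,0],"hand":15},{"xyz":[-161,-58,50],"delta_rot":[0,0,0],"hand":15},{"xyz":[-161,-58,60],"delta_rot":[0,0,0],"hand":15}]' 
python3 -m creep '[{"xyz":[0,0,5],"delta_rot":[0,0,0],"hand":15},{"xyz":[0,0,8],"delta_rot":[0,0,0],"hand":15},{"xyz":[0,0,10],"delta_rot":[0,0,0],"hand":15},{"xyz":[0,0,10],"delta_rot":[0,0,0],"hand":15}]'
python3 - <<'E'
from h import *
go(.43,.13,.005,3.3)
E
```

```text
clock: 3.78
tcp_pos: [0.4279, 0.1285, 0.0291]
tcp_rot: [0.684, 0.73, -0.002, -0.001]
force: [1.4, 0.8, -2.2]
grip_width: 0.0232
grip_force: 49.7
clock: 4.12
tcp_pos: [0.4325, 0.1316, 0.0226]
tcp_rot: [0.683, 0.73, -0.002, -0.001]
force: [-0.3, 0.4, -1.7]
grip_width: 0.0231
grip_force: 49.7
t 4.1167 shift [-1.4 -2.5 17.6] turn [-0.05  0.01  0.11] F [-0.3  0.4 -1.7] w 0.0231
```

```bash
python3 -m creep '[{"xyz":[0,0,5],"delta_rot":[0,0,0],"hand":15},{"xyz":[0,0,9],"delta_rot":[0,0,0],"hand":15},{"xyz":[0,0,12],"delta_rot":[0,0,0],"hand":15},{"xyz":[0,0,14],"delta_rot":[0,0,0],"hand":15},{"xyz":[0,0,15],"delta_rot":[0,0,0],"hand":15},{"xyz":[0,0,16],"delta_rot":[0,0,0],"hand":15},{"xyz":[0,0,16],"delta_rot":[0,0,0],"hand":15}]'
```

```text
clock: 4.7
tcp_pos: [0.4323, 0.1314, 0.0071]
tcp_rot: [0.683, 0.73, -0.002, -0.001]
force: [0.3, -0.6, -2.1]
grip_width: 0.0228
grip_force: 49.7
```

```bash
python3 -m creep '[{"xyz":[0,0,1],"delta_rot":[0,0,0],"hand":15},{"xyz":[0,0,2],"delta_rot":[0,0,0],"hand":15},{"xyz":[0,0,2.5],"delta_rot":[0,0,0],"hand":15},{"xyz":[0,0,2.5],"delta_rot":[0,0,0],"hand":15},{"xyz":[0,0,2.5],"delta_rot":[0,0,0],"hand":15}]'
```

```text
clock: 5.12
tcp_pos: [0.4322, 0.1314, 0.005]
tcp_rot: [0.683, 0.73, -0.002, -0.002]
force: [0.5, 0.2, 1.0]
grip_width: 0.0231
grip_force: 50.1
```

```bash
python3 -m creep '[{"xyz":[0,0,0],"delta_rot":[0,0,0],"hand":26},{"xyz":[0,0,0],"delta_rot":[0,0,0],"hand":32},{"xyz":[0,0,0],"delta_rot":[0,0,0],"hand":45},{"xyz":[0,0,0],"delta_rot":[0,0,0],"hand":60},{"xyz":[0,0,-10],"delta_rot":[0,0,0],"hand":70},{"xyz":[0,0,-40],"delta_rot":[0,0,0],"hand":75},{"xyz":[0,0,-80],"delta_rot":[0,0,0],"hand":75},{"xyz":[0,0,-120],"delta_rot":[0,0,0],"hand":75}]'
python3 -c "
from h import *
go(.432,.131,.17,93.3)"
```

```text
clock: 5.78
tcp_pos: [0.4304, 0.1298, 0.1087]
tcp_rot: [0.683, 0.73, -0.005, -0.003]
force: [1.3, -0.3, -0.3]
grip_width: 0.0747
grip_force: 0.0
t 5.7833 shift [  0.9   0.9 -61.3] turn [ -0.13  -0.08 -17.89] F [ 1.3 -0.3 -0.3] w 0.0747
```

```bash
python3 -m creep '[{"xyz":[1,1,-40],"delta_rot":[0,0,-1.4],"hand":75},{"xyz":[1,1,-61],"delta_rot":[0,0,-2.8],"hand":75},{"xyz":[1,1,-61],"delta_rot":[0,0,-4.2],"hand":75},{"xyz":[1,1,-61],"delta_rot":[0,0,-5.6],"hand":75},{"xyz":[1,1,-61],"delta_rot":[0,0,-7],"hand":75},{"xyz":[1,1,-61],"delta_rot":[0,0,-8.4],"hand":75},{"xyz":[1,1,-61],"delta_rot":[0,0,-9.8],"hand":75},{"xyz":[1,1,-61],"delta_rot":[0,0,-11.2],"hand":75}]'
python3 -m creep '[{"xyz":[0,0,0],"delta_rot":[0,0,-1.4],"hand":75},{"xyz":[0,0,0],"delta_rot":[0,0,-2.8],"hand":75},{"xyz":[0,0,0],"delta_rot":[0,0,-4.2],"hand":75},{"xyz":[0,0,0],"delta_rot":[0,0,-5.6],"hand":75},{"xyz":[0,0,0],"delta_rot":[0,0,-6.7],"hand":75},{"xyz":[0,0,0],"delta_rot":[0,0,-6.7],"hand":75},{"xyz":[0,0,0],"delta_rot":[0,0,-6.7],"hand":75}]'
python3 - <<'E'
from h import *
go(.432,.131,.17,93.3)
c=cam("wrist"); im=capture("wrist"); cv2.imwrite("pics/w2.png",im[:,:,::-1])
for x in blobs(im,(0,140,80),(6,255,255),40)[1]+blobs(im,(174,140,80),(180,255,255),40)[1]: print("red",x,cast(c,x[1],.032))
print(proj(c,[[.432,.131,.032]]))
E
```

```text
clock: 6.45
tcp_pos: [0.4334, 0.1312, 0.1691]
tcp_rot: [0.258, 0.966, -0.002, -0.003]
force: [-0.0, -0.1, 0.1]
grip_width: 0.075
grip_force: 0.0
clock: 7.03
tcp_pos: [0.4334, 0.1314, 0.169]
tcp_rot: [-0.027, 1.0, -0.001, -0.003]
force: [-0.6, 0.7, -0.7]
grip_width: 0.0751
grip_force: 0.0
t 7.0333 shift [ 1.4 -0.3 -1. ] turn [-0.02 -0.08 -0.04] F [-0.6  0.7 -0.7] w 0.0751
red (np.int32(106), array([335.6, 188.7]), array([334, 176,   5,  26], dtype=int32)) [[0.43208034 0.13874939 0.032     ]]
red (np.int32(54), array([300.1, 344.4]), array([298, 337,   6,  14], dtype=int32)) [[0.59744309 0.11323318 0.032     ]]
red (np.int32(65), array([401.7, 387.8]), array([392, 384,  19,   8], dtype=int32)) [[0.64771217 0.22275603 0.032     ]]
[[326.6001124  188.13025832]]
```

View pics/w2.png

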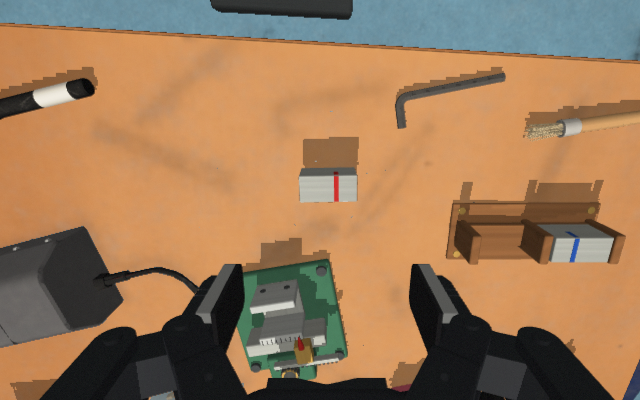

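The block stands on the bench, with its line at (336,189). Its centre is at about (0.4325, 0.1318) and it is aligned with the tool. First I'll take a closer look at the fixture from above.

```bash
python3 -m creep '[{"xyz":[-35,-14,-10],"delta_rot":[0,0,-0.5],"hand":75},{"xyz":[-70,-28,-20],"delta_rot":[0,0,-1],"hand":75},{"xyz":[-100,-42,-30],"delta_rot":[0,0,-1.5],"hand":75},{"xyz":[-120,-52,-30],"delta_rot":[0,0,-2],"hand":75},{"xyz":[-125,-52,-30],"delta_rot":[0,0,-2],"hand":75},{"xyz":[-125,-52,-30],"delta_rot":[0,0,-2],"hand":75},{"xyz":[-125,-52,-30],"delta_rot":[0,0,-2],"hand":75}]'
python3 - <<'E'
from h import *
go(.559,.0875,.2,103.2)
c=cam("wrist"); im=capture("wrist"); 
np.savez("w3.npz",im=im,f=c[0],cx=c[1],cy=c[2],M=c[3],t=c[4])
p=proj(c,[[.559,.0875,.048]])[0].astype(int);print(p)
x0,y0=max(p[0]-110,0),max(p[1]-90,0); print(x0,y0)
cv2.imwrite("pics/w3.png",cv2.resize(im[y0:y0+190,x0:x0+220],None,fx=3,fy=3,interpolation=cv2.INTER_CUBIC)[:,:,::-1])
E
```

```text
clock: 7.67
tcp_pos: [0.5604, 0.0877, 0.1983]
tcp_rot: [-0.115, 0.993, -0.001, -0.004]
force: [-0.0, 0.9, 0.2]
grip_width: 0.0749
grip_force: 0.0
t 7.6667 shift [ 1.5  0.2 -1.6] turn [-0.   -0.08  0.01] F [-0.   0.9  0.2] w 0.0749
[327 184]
217 94
```

View pics/w3.png

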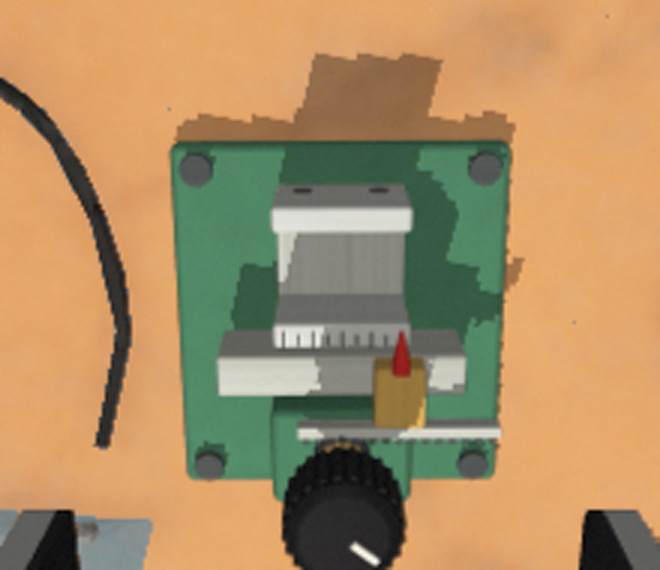

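The view is straight over the fixture. In crop pixels, the front fence top spans (272–412, 208–232), the rear fence top (274–408, 325–347), and the red needle tip is near (402,332).

Run:
```python
from h import *
d=np.load("w3.npz"); c=(float(d["f"]),float(d["cx"]),float(d["cy"]),d["M"],d["t"])
W=lambda p,z:cast(c,np.array(p)/3+[217-.33,94-.33],z)[:,:2]
def fit(m,w):
    m=np.array(m)/1000.; mc=m.mean(0);wc=w.mean(0);A=m-mc;B=w-wc
    th=np.arctan2((A[:,0]*B[:,1]-A[:,1]*B[:,0]).sum(),(A*B).sum());C,S=np.cos(th),np.sin(th);Q=np.array([[C,-S],[S,C]]);o=wc-Q@mc
    print(o.round(4),np.degrees(th).round(2),((A@Q.T-B)@Q*1000).round(1).tolist());return o,Q
mf=[(-22,21),(-22,-21),(-14,21),(-14,-21),(14,21),(14,-21),(22,21),(22,-21)]
wf=W([(412,208),(273,208),(411,232),(271,232),(408,325),(274,325),(408,347),(274,347)],.048)
mp=[(-35,56),(-35,-56),(87,-56),(87,56)]; wp=W([(512,142),(172,142),(187,478),(495,478)],.010)
fit(mf,wf);fit(mp,wp);o,Q=fit(mf+mp,np.r_[wf,wp])
print("knob",o+Q@[.06,0]," needle in fixture mm",1000*Q.T@(W([(402,332)],.0515)[0]-o))
go(.4325,.1318,.09,93.3)
```

```text
[0.5606 0.091 ] 13.2 [[-0.4, 0.4], [-0.4, -0.9], [0.5, 0.5], [0.4, -0.2], [-0.4, 0.7], [-0.5, -0.6], [0.5, 0.5], [0.4, -0.5]]
[0.5594 0.0912] 13.32 [[-0.7, 0.9], [-0.7, -0.9], [0.7, -0.4], [0.7, 0.4]]
[0.5602 0.0911] 13.36 [[-0.8, 0.5], [-0.8, -0.8], [0.0, 0.7], [0.1, -0.0], [-0.9, 0.9], [-0.8, -0.4], [0.0, 0.7], [0.1, -0.3], [0.0, 0.6], [0.1, -1.3], [1.5, -0.7], [1.4, 0.1]]
knob [0.61858028 0.10494908]  needle in fixture mm [15.92991896 18.09357248]
t 7.7167 shift [113.2  72.3 109.3] turn [-0.01 -0.08  2.01] F [ 0.3 -0.1 -0.2] w 0.0749
```

```bash
python3 -m creep '[{"xyz":[30,18,10],"delta_rot":[0,0,0.5],"hand":75},{"xyz":[62,38,30],"delta_rot":[0,0,1],"hand":72},{"xyz":[92,58,60],"delta_rot":[0,-0.08,1.5],"hand":70},{"xyz":[110,70,90],"delta_rot":[0,-0.08,2],"hand":70},{"xyz":[113,72,109],"delta_rot":[0,-0.08,2],"hand":70},{"xyz":[113,72,109],"delta_rot":[0,-0.08,2],"hand":70},{"xyz":[113,72,109],"delta_rot":[0,-0.08,2],"hand":70}]'
python3 - <<'E'
from h import *
go(.4325,.1318,.006,93.3)
E
```

```text
clock: 8.3
tcp_pos: [0.4332, 0.1312, 0.0903]
tcp_rot: [-0.03, 1.0, -0.001, -0.0]
force: [-0.1, 0.1, 0.7]
grip_width: 0.07
grip_force: 0.0
t 8.3 shift [ 0.6  0.8 84.3] turn [-0.02 -0.01  0.03] F [-0.1  0.1  0.7] w 0.07
```

```bash
python3 -m creep '[{"xyz":[0.6,0.6,25],"delta_rot":[0,0,0],"hand":70},{"xyz":[0.6,0.6,50],"delta_rot":[0,0,0],"hand":70},{"xyz":[0.6,0.6,70],"delta_rot":[0,0,0],"hand":70},{"xyz":[0.6,0.6,80],"delta_rot":[0,0,0],"hand":70},{"xyz":[0.6,0.6,84],"delta_rot":[0,0,0],"hand":70},{"xyz":[0.6,0.6,84],"delta_rot":[0,0,0],"hand":65}]'
python3 -m creep '[{"xyz":[0,0,0],"delta_rot":[0,0,0],"hand":56},{"xyz":[0,0,0],"delta_rot":[0,0,0],"hand":52},{"xyz":[0,0,0],"delta_rot":[0,0,0],"hand":45},{"xyz":[0,0,0],"delta_rot":[0,0,0],"hand":40},{"xyz":[0,0,0],"delta_rot":[0,0,0],"hand":40},{"xyz":[0,0,0],"delta_rot":[0,0,0],"hand":40},{"xyz":[0,0,0],"delta_rot":[0,0,0],"hand":40}]' 50
python3 - <<'E'
from h import *
go(.4325,.1318,.006,93.3)
E
```

```text
clock: 8.8
tcp_pos: [0.435, 0.1316, 0.0066]
tcp_rot: [-0.028, 1.0, -0.0, 0.001]
force: [0.4, 0.3, 0.4]
grip_width: 0.0651
grip_force: 0.0
clock: 9.38
tcp_pos: [0.4349, 0.132, 0.0078]
tcp_rot: [-0.029, 1.0, -0.0, 0.002]
force: [-0.1, -0.5, 6.4]
grip_width: 0.0488
grip_force: 52.0
t 9.3833 shift [ 2.4 -0.   1.7] turn [-0.    0.04 -0.  ] F [-0.1 -0.5  6.4] w 0.0488
```

```bash
python3 -m creep '[{"xyz":[0,0,-5],"delta_rot":[0,0,0],"hand":40},{"xyz":[0,0,-20],"delta_rot":[0,0,0],"hand":40},{"xyz":[0,0,-45],"delta_rot":[0,0,-0.4],"hand":40},{"xyz":[0,0,-75],"delta_rot":[0,0,-0.9],"hand":40},{"xyz":[0,0,-100],"delta_rot":[0,0,-1.5],"hand":40},{"xyz":[0,0,-110],"delta_rot":[0,0,-2],"hand":40},{"xyz":[0,0,-110],"delta_rot":[0,0,-2],"hand":40},{"xyz":[0,0,-110],"delta_rot":[0,0,-2],"hand":40}]'
python3 - <<'E'
from h import *
go(.5627,.0916,.115,103.3)
E
```

```text
clock: 10.05
tcp_pos: [0.434, 0.1312, 0.1168]
tcp_rot: [-0.115, 0.993, -0.001, 0.001]
force: [-0.1, -0.3, -2.7]
grip_width: 0.0494
grip_force: 52.4
t 10.05 shift [-116.3  -68.     2.1] turn [-0.02  0.02 -0.02] F [-0.1 -0.3 -2.7] w 0.0494
```

```bash
python3 -m creep '[{"xyz":[-20,-12,0],"delta_rot":[0,0,0],"hand":40},{"xyz":[-50,-29,0],"delta_rot":[0,0,0],"hand":40},{"xyz":[-80,-46,0],"delta_rot":[0,0,0],"hand":40},{"xyz":[-103,-60,0],"delta_rot":[0,0,0],"hand":40},{"xyz":[-114,-67,0],"delta_rot":[0,0,0],"hand":40},{"xyz":[-116,-68,2],"delta_rot":[0,0,0],"hand":40},{"xyz":[-116,-68,2],"delta_rot":[0,0,0],"hand":40},{"xyz":[-116,-68,2],"delta_rot":[0,0,0],"hand":40}]'
python3 - <<'E'
from h import *
go(.5627,.0916,.115,103.3)
s=observe();c=cam("wrist"); im=capture("wrist"); zt=s["tcp_pos"][2]-.0078+.032
np.savez("w4.npz",im=im,f=c[0],cx=c[1],cy=c[2],M=c[3],t=c[4],zt=zt,tcp=s["tcp_pos"],q=s["tcp_rot"])
cv2.imwrite("pics/w4.png",cv2.resize(im[100:290,210:450],None,fx=3,fy=3,interpolation=cv2.INTER_CUBIC)[:,:,::-1])
M=R.from_quat(s["tcp_rot"]).as_matrix()
for x in blobs(im,(0,140,80),(6,255,255),40)[1]+blobs(im,(174,140,80),(180,255,255),40)[1]: w=cast(c,x[1],zt);print("red",x,w,1000*M.T@(w[0]-s["tcp_pos"]))
E
```

```text
clock: 10.72
tcp_pos: [0.5603, 0.0924, 0.1133]
tcp_rot: [-0.116, 0.993, -0.001, -0.001]
force: [-0.2, -0.0, -1.2]
grip_width: 0.0491
grip_force: 52.3
t 10.7167 shift [-2.1 -1.3 -1.7] turn [-0.01 -0.03  0.01] F [-0.2 -0.  -1.2] w 0.0491
red (np.int32(130), array([343.1, 259.7]), array([338, 253,  11,  14], dtype=int32)) [[0.54089175 0.0943016  0.13750627]] [ 18.49663206   6.36160254 -24.16316598]
red (np.int32(473), array([343.4, 294.2]), array([339, 271,  10,  48], dtype=int32)) [[0.55606073 0.09828745 0.13750627]] [  2.8172349    6.73578537 -24.19938726]
red (np.int32(4108), array([ 25.5, 356.8]), array([  0, 313,  59,  87], dtype=int32)) [[ 0.61911199 -0.02895954  0.13750627]] [ -29.13629831 -131.63411108  -24.15411205]
red (np.int32(41), array([460.6, 395.1]), array([458, 391,   7,   9], dtype=int32)) [[0.59541167 0.16347536 0.13750627]] [-50.52701027  61.07107396 -24.36803795]
```

View pics/w4.png

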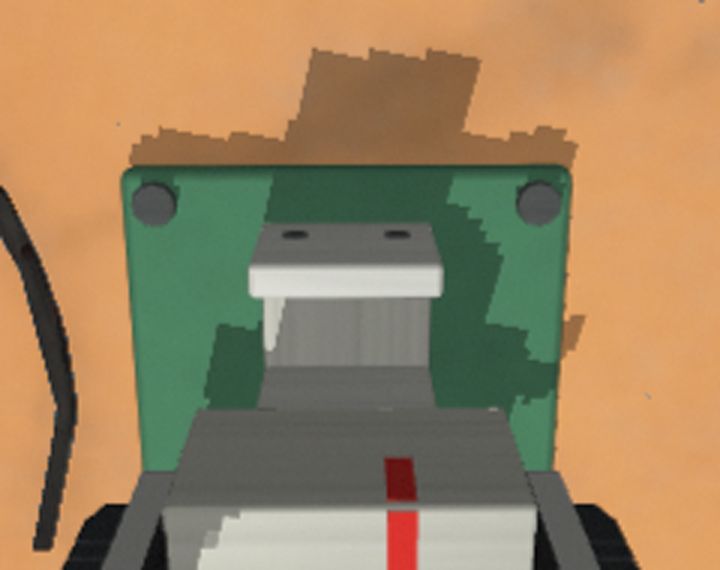

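The held block sits between the ends with its line towards image right. The front fence top is at rows 265–297 of the crop and the block's front face at rows 410–507. Next I'll check tilt and offset.

Run:
```python
from h import *
d=np.load("w4.npz"); c=(float(d["f"]),float(d["cx"]),float(d["cy"]),d["M"],d["t"]); zt=float(d["zt"])
T=R.from_quat(d["q"]).as_matrix(); px=lambda u,v:(210+u/3-.33,100+v/3-.33)
tool=lambda p,z:(1000*T.T@(cast(c,px(*p),z)[0]-d["tcp"])).round(1)
print("front top edge",tool((350,507),zt),"bottom",tool((350,409),zt-.032))
print("ends",tool((166,507),zt),tool((536,507),zt),"bottom ends",tool((196,409),zt-.032),tool((508,409),zt-.032))
a=np.radians(13.3);Q=np.array([[np.cos(a),-np.sin(a)],[np.sin(a),np.cos(a)]])
for p in ((249,265),(443,265),(249,297),(442,297)): print("fence fix mm",(1000*Q.T@(cast(c,px(*p),.048)[0,:2]-[.5604,.091])).round(1))
```

```text
front top edge [ 14.5  -0.2 -24.2] bottom [14.1 -0.2  7.8]
ends [ 14.5 -24.5 -24.1] [ 14.6  24.3 -24.2] bottom ends [ 14.1 -25.1   7.9] [14.2 25.3  7.8]
fence fix mm [-21.4 -20.5]
fence fix mm [-21.5  20.8]
fence fix mm [-14.3 -20.8]
fence fix mm [-14.4  20.8]
```

```bash
python3 -m creep '[{"xyz":[-2.2,-1,10],"delta_rot":[0,0,0],"hand":40},{"xyz":[-2.2,-1,25],"delta_rot":[0,0,0],"hand":40},{"xyz":[-2.2,-1,38],"delta_rot":[0,0,0],"hand":40},{"xyz":[-2.2,-1,46],"delta_rot":[0,0,0],"hand":40},{"xyz":[-2.2,-1,50],"delta_rot":[0,0,0],"hand":40},{"xyz":[-2.2,-1,50],"delta_rot":[0,0,0],"hand":40},{"xyz":[-2.2,-1,50],"delta_rot":[0,0,0],"hand":40},{"xyz":[-2.2,-1,50],"delta_rot":[0,0,0],"hand":40}]'
python3 - <<'E'
from h import *
go(.5626,.0915,.0238,103.3)
E
```

```text
clock: 11.43
tcp_pos: [0.565, 0.0919, 0.065]
tcp_rot: [-0.116, 0.993, -0.0, 0.001]
force: [0.6, 0.0, -2.4]
grip_width: 0.0488
grip_force: 52.3
t 11.4333 shift [ 2.5  0.2 41.2] turn [-0.01  0.02 -0.  ] F [ 0.6  0.  -2.4] w 0.0488
```

```bash
python3 -m creep '[{"xyz":[2,0,0],"delta_rot":[0,0,0],"hand":40},{"xyz":[2,0,0],"delta_rot":[0,0,0],"hand":40},{"xyz":[2,0,0],"delta_rot":[0,0,0],"hand":40},{"xyz":[2,0,0],"delta_rot":[0,0,0],"hand":40}]'
python3 - <<'E'
from h import *
for i in range(3):
    go(.5626,.0915,.0238,103.3); capture("wrist")
E
```

```text
clock: 11.77
tcp_pos: [0.5628, 0.0911, 0.0647]
tcp_rot: [-0.116, 0.993, -0.001, 0.001]
force: [-0.1, 0.6, -2.0]
grip_width: 0.0489
grip_force: 52.3
t 11.7667 shift [ 0.2  0.5 40.9] turn [-0.01  0.01 -0.  ] F [-0.1  0.6 -2. ] w 0.0489
t 11.8167 shift [ 0.2  0.6 40.8] turn [-0.01  0.01 -0.  ] F [-0.5 -0.2 -1.4] w 0.0489
t 11.8667 shift [ 0.1  0.5 40.7] turn [-0.01  0.01 -0.01] F [ 0.4 -0.3 -1.3] w 0.0492
```

Settled on target, so I'll lower in stages.

```bash
python3 -m creep '[{"xyz":[0,0.4,6],"delta_rot":[0,0,0],"hand":40},{"xyz":[0,0.4,12],"delta_rot":[0,0,0],"hand":40},{"xyz":[0,0.4,17],"delta_rot":[0,0,0],"hand":40},{"xyz":[0,0.4,21],"delta_rot":[0,0,0],"hand":40},{"xyz":[0,0.4,24],"delta_rot":[0,0,0],"hand":40},{"xyz":[0,0.4,24],"delta_rot":[0,0,0],"hand":40},{"xyz":[0,0.4,24],"delta_rot":[0,0,0],"hand":40}]'
python3 - <<'E'
from h import *
go(.5626,.0915,.0238,103.3)
E
```

```text
clock: 12.5
tcp_pos: [0.5625, 0.0915, 0.0402]
tcp_rot: [-0.116, 0.993, -0.0, 0.0]
force: [0.2, 0.5, -1.1]
grip_width: 0.0488
grip_force: 52.3
t 12.5 shift [-0.1 -0.  16.4] turn [-0.01  0.   -0.  ] F [ 0.2  0.5 -1.1] w 0.0488
```

Between the fences without contact.

```bash
python3 -m creep '[{"xyz":[0,0,4],"delta_rot":[0,0,0],"hand":40},{"xyz":[0,0,8],"delta_rot":[0,0,0],"hand":40},{"xyz":[0,0,11],"delta_rot":[0,0,0],"hand":40},{"xyz":[0,0,13],"delta_rot":[0,0,0],"hand":40},{"xyz":[0,0,14.5],"delta_rot":[0,0,0],"hand":40},{"xyz":[0,0,15.5],"delta_rot":[0,0,0],"hand":40},{"xyz":[0,0,16.5],"delta_rot":[0,0,0],"hand":40},{"xyz":[0,0,16.5],"delta_rot":[0,0,0],"hand":40}]'
python3 - <<'E'
from h import *
go(.5626,.0915,.0238,103.3)
E
```

```text
clock: 13.17
tcp_pos: [0.5627, 0.0915, 0.0239]
tcp_rot: [-0.116, 0.993, -0.0, 0.0]
force: [-0.4, -0.2, -2.9]
grip_width: 0.0494
grip_force: 52.3
t 13.1667 shift [0.1 0.  0.1] turn [-0.01  0.01 -0.  ] F [-0.4 -0.2 -2.9] w 0.0494
```

```bash
python3 -m creep '[{"xyz":[0,0,0.5],"delta_rot":[0,0,0],"hand":40},{"xyz":[0,0,1],"delta_rot":[0,0,0],"hand":40},{"xyz":[0,0,1.5],"delta_rot":[0,0,0],"hand":40},{"xyz":[0,0,1.5],"delta_rot":[0,0,0],"hand":40},{"xyz":[0,0,1.5],"delta_rot":[0,0,0],"hand":40}]'
```

```text
clock: 13.58
tcp_pos: [0.5628, 0.0915, 0.0238]
tcp_rot: [-0.116, 0.993, -0.001, 0.001]
force: [-3.1, -1.6, 8.8]
grip_width: 0.0491
grip_force: 53.6
```

Seated (upward force 8.8 N, no further descent). I'll release and rise.

```bash
python3 -m creep '[{"xyz":[0,0,0.5],"delta_rot":[0,0,0],"hand":50},{"xyz":[0,0,0],"delta_rot":[0,0,0],"hand":53},{"xyz":[0,0,0],"delta_rot":[0,0,0],"hand":57},{"xyz":[0,0,0],"delta_rot":[0,0,0],"hand":62},{"xyz":[0,0,0],"delta_rot":[0,0,0],"hand":65},{"xyz":[0,0,0],"delta_rot":[0,0,0],"hand":65},{"xyz":[0,0,0],"delta_rot":[0,0,0],"hand":65}]'
python3 -m creep '[{"xyz":[0,0,-10],"delta_rot":[0,0,0],"hand":65},{"xyz":[0,0,-35],"delta_rot":[0,0,0],"hand":65},{"xyz":[0,0,-75],"delta_rot":[0,0,0],"hand":65},{"xyz":[0,0,-115],"delta_rot":[0,0,0],"hand":65},{"xyz":[0,0,-150],"delta_rot":[0,0,0],"hand":65},{"xyz":[0,0,-170],"delta_rot":[0,0,0],"hand":65},{"xyz":[0,0,-170],"delta_rot":[0,0,0],"hand":65},{"xyz":[0,0,-170],"delta_rot":[0,0,0],"hand":65}]'
python3 - <<'E'
from h import *
go(.5627,.0915,.2,103.3)
c=cam("wrist"); im=capture("wrist")
np.savez("w5.npz",im=im,f=c[0],cx=c[1],cy=c[2],M=c[3],t=c[4])
a=np.radians(13.3);Q=np.array([[np.cos(a),-np.sin(a)],[np.sin(a),np.cos(a)]])
for x in blobs(im,(0,140,80),(6,255,255),10)[1]+blobs(im,(174,140,80),(180,255,255),10)[1]:
    for z in (.048,.0515): print("red",x,(1000*Q.T@(cast(c,x[1],z)[0,:2]-[.5604,.091])).round(1))
cv2.imwrite("pics/w5.png",cv2.resize(im[94:284,217:437],None,fx=3,fy=3,interpolation=cv2.INTER_CUBIC)[:,:,::-1])
E
```

```text
clock: 14.17
tcp_pos: [0.5627, 0.0914, 0.0223]
tcp_rot: [-0.116, 0.993, -0.001, 0.0]
force: [0.7, 0.3, -0.1]
grip_width: 0.0651
grip_force: 0.0
clock: 14.83
tcp_pos: [0.563, 0.0918, 0.1941]
tcp_rot: [-0.116, 0.993, -0.001, 0.002]
force: [-0.6, -0.8, -0.7]
grip_width: 0.0646
grip_force: 0.0
t 14.8333 shift [ 0.4 -0.3 -5.9] turn [-0.02  0.04 -0.  ] F [-0.6 -0.8 -0.7] w 0.0646
red (np.int32(117), array([334. , 181.4]), array([332, 170,   5,  24], dtype=int32)) [-0.8  6.4]
red (np.int32(117), array([334. , 181.4]), array([332, 170,   5,  24], dtype=int32)) [-1.8  6.3]
red (np.int32(58), array([346.6, 208.9]), array([344, 201,   6,  14], dtype=int32)) [25. 18.]
red (np.int32(58), array([346.6, 208.9]), array([344, 201,   6,  14], dtype=int32)) [23.7 17.8]
red (np.int32(6043), array([ 56.6, 301.8]), array([  0, 261, 111,  86], dtype=int32)) [ 124.3 -270.7]
red (np.int32(6043), array([ 56.6, 301.8]), array([  0, 261, 111,  86], dtype=int32)) [ 121.8 -267.4]
red (np.int32(172), array([616.8, 379.2]), array([607, 370,  22,  21], dtype=int32)) [222.7 317. ]
red (np.int32(172), array([616.8, 379.2]), array([607, 370,  22,  21], dtype=int32)) [219.  313.1]
red (np.int32(18), array([450.8, 292.9]), array([446, 292,  10,   3], dtype=int32)) [113.3 122.7]
red (np.int32(18), array([450.8, 292.9]), array([446, 292,  10,   3], dtype=int32)) [111.  121.3]
red (np.int32(51), array([456.5, 303.3]), array([450, 299,  13,  10], dtype=int32)) [125.4 129.9]
red (np.int32(51), array([456.5, 303.3]), array([450, 299,  13,  10], dtype=int32)) [122.9 128.3]
```

View pics/w5.png

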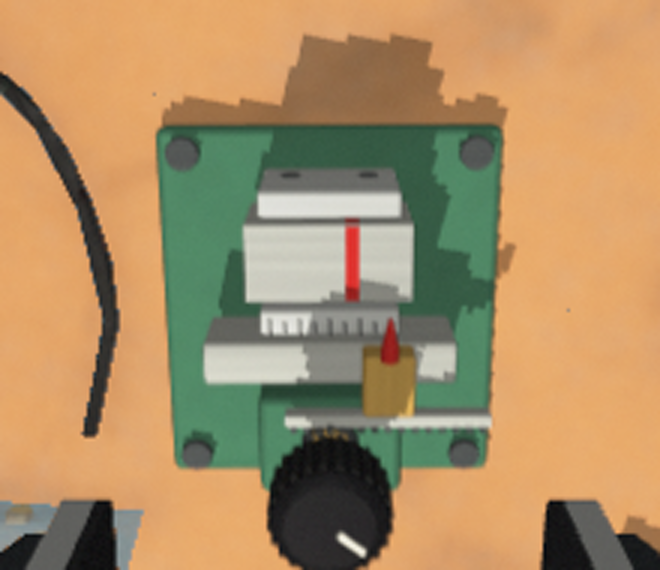

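The block is seated with its line at fixture y≈6.4 and the needle at ≈17.9, so the pointer must go −11.5 mm, which is about 1.44 rad (82°) counter-clockwise. I'll grip the knob with tool y at about 21° so that it ends near 103°.

```bash
python3 -m creep '[{"xyz":[-15,0,-2],"delta_rot":[0,0,1.4],"hand":60},{"xyz":[-35,0,-5],"delta_rot":[0,0,2.8],"hand":60},{"xyz":[-50,0,-5],"delta_rot":[0,0,4.2],"hand":60},{"xyz":[-57,0,-5],"delta_rot":[0,0,5.6],"hand":60},{"xyz":[-57,0,-5],"delta_rot":[0,0,7],"hand":60},{"xyz":[-57,0,-5],"delta_rot":[0,0,8.4],"hand":60},{"xyz":[-57,0,-5],"delta_rot":[0,0,9.8],"hand":60},{"xyz":[-57,0,-5],"delta_rot":[0,0,11.2],"hand":60}]'
python3 - <<'E'
from h import *
d=np.load("w5.npz"); c=(float(d["f"]),float(d["cx"]),float(d["cy"]),d["M"],d["t"])
print(cast(c,(217+330/3,94+512/3),.096))
go(.6188,.1048,.15,21)
E
```

```text
clock: 15.55
tcp_pos: [0.6169, 0.1041, 0.1954]
tcp_rot: [0.367, 0.93, -0.002, -0.001]
force: [0.2, 0.1, -0.8]
grip_width: 0.06
grip_force: 0.0
[[0.6138557  0.10391789 0.096     ]]
t 15.55 shift [-0.9  2.  45.4] turn [-0.04  0.    5.19] F [ 0.2  0.1 -0.8] w 0.06
```

```bash
python3 -m creep '[{"xyz":[-1,1,20],"delta_rot":[0,0,1.4],"hand":60},{"xyz":[-1,1,40],"delta_rot":[0,0,2.8],"hand":60},{"xyz":[-1,1,45],"delta_rot":[0,0,4.2],"hand":60},{"xyz":[-1,1,45],"delta_rot":[0,0,5.2],"hand":60},{"xyz":[-1,1,45],"delta_rot":[0,0,5.2],"hand":60},{"xyz":[-1,1,45],"delta_rot":[0,0,5.2],"hand":60}]'
python3 - <<'E'
from h import *
go(.6185,.1048,.067,21)
c=cam("wrist"); im=capture("wrist"); print(proj(c,[[.6185,.1048,.096]]))
cv2.imwrite("pics/w6.png",im[:,:,::-1])
E
```

```text
clock: 16.05
tcp_pos: [0.6187, 0.1045, 0.1512]
tcp_rot: [0.563, 0.826, -0.001, 0.0]
force: [-0.7, 0.9, 0.2]
grip_width: 0.0601
grip_force: 0.0
t 16.05 shift [ 0.5  0.1 84.2] turn [-0.02  0.02  0.09] F [-0.7  0.9  0.2] w 0.0601
[[326.177395   224.43994374]]
```

View pics/w6.png

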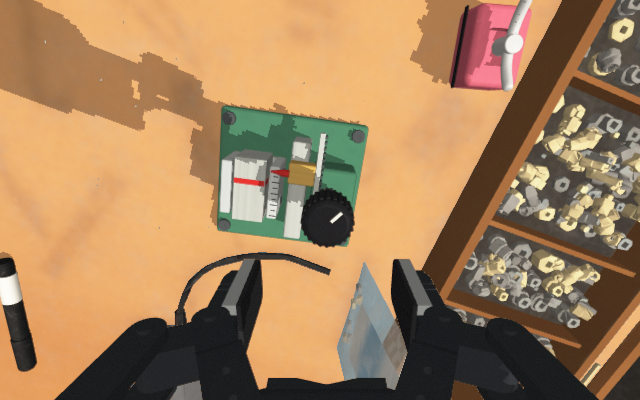

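The knob sits between the fingers' closing line, with its top centre at about (328,220). The grey-blue sheet at (363,263)–(405,345) may stand tall, so I'll check where it is first.

Run:
```python
from h import *
ct=cam("top"); cw=cam("wrist"); cs=cam("scene")
for nm,c,ps in (("top",ct,[(413,157),(427,130),(467,127),(452,156)]),("wrist",cw,[(363,263),(340,345),(405,345)]),("scene",cs,[(321,168),(334,168),(320,128),(338,104)])):
    for p in ps: print(nm,p,[cast(c,p,z)[0,:2].round(3).tolist() for z in (0,.06,.12)])
print(observe()["joint_pos"].round(2))
```

```text
top (413, 157) [[0.688, 0.037], [0.67, 0.05], [0.652, 0.064]]
top (427, 130) [[0.756, -0.002], [0.733, 0.014], [0.711, 0.03]]
top (467, 127) [[0.76, -0.1], [0.737, -0.078], [0.714, -0.055]]
top (452, 156) [[0.687, -0.057], [0.669, -0.038], [0.651, -0.018]]
wrist (363, 263) [[0.682, 0.043], [0.663, 0.071], [0.644, 0.099]]
wrist (340, 345) [[0.698, -0.057], [0.676, -0.008], [0.654, 0.04]]
wrist (405, 345) [[0.763, -0.031], [0.727, 0.012], [0.692, 0.056]]
scene (321, 168) [[0.693, 0.029], [0.648, 0.107], [0.604, 0.185]]
scene (334, 168) [[0.665, 0.012], [0.623, 0.092], [0.581, 0.171]]
scene (320, 128) [[0.8, -0.149], [0.745, -0.054], [0.69, 0.042]]
scene (338, 104) [[0.831, -0.315], [0.773, -0.203], [0.715, -0.092]]
[ 0.13  0.87 -0.7   1.61  0.68  0.91 -0.45]
```

The sheet lies beyond x≈0.687, y<0.04 and is low, so it is clear of the gripper. Descending onto the knob.

```bash
python3 -m creep '[{"xyz":[0,0,25],"delta_rot":[0,0,0],"hand":60},{"xyz":[0,0,50],"delta_rot":[0,0,0],"hand":60},{"xyz":[0,0,70],"delta_rot":[0,0,0],"hand":60},{"xyz":[0,0,80],"delta_rot":[0,0,0],"hand":60},{"xyz":[0,0,82],"delta_rot":[0,0,0],"hand":60},{"xyz":[0,0,82],"delta_rot":[0,0,0],"hand":55}]'
python3 -m creep '[{"xyz":[0,0,0],"delta_rot":[0,0,0],"hand":45},{"xyz":[0,0,0],"delta_rot":[0,0,0],"hand":38},{"xyz":[0,0,0],"delta_rot":[0,0,0],"hand":32},{"xyz":[0,0,0],"delta_rot":[0,0,0],"hand":28},{"xyz":[0,0,0],"delta_rot":[0,0,0],"hand":25},{"xyz":[0,0,0],"delta_rot":[0,0,0],"hand":25}]' 30
python3 - <<'E'
from h import *
go(.6185,.1048,.067,21);print(observe()["moment"])
E
```

```text
clock: 16.6
tcp_pos: [0.6194, 0.1047, 0.0702]
tcp_rot: [0.564, 0.826, -0.0, 0.0]
force: [-0.2, 0.4, 0.3]
grip_width: 0.0552
grip_force: 0.0
clock: 17.1
tcp_pos: [0.6191, 0.1045, 0.072]
tcp_rot: [0.564, 0.826, -0.0, 0.001]
force: [-2.7, -1.0, 5.7]
grip_width: 0.032
grip_force: 29.3
t 17.1 shift [ 0.5 -0.5  5. ] turn [0.   0.02 0.06] F [-2.7 -1.   5.7] w 0.032
[-0.18146735  0.70351552  0.02459919]
```

```bash
python3 -m creep '[{"xyz":[0,0,0],"delta_rot":[0,0,-0.8],"hand":25},{"xyz":[0,0,0],"delta_rot":[0,0,-1.8],"hand":25},{"xyz":[0,0,0],"delta_rot":[0,0,-2.8],"hand":25},{"xyz":[0,0,0],"delta_rot":[0,0,-3.8],"hand":25},{"xyz":[0,0,0],"delta_rot":[0,0,-4.8],"hand":25},{"xyz":[0,0,0],"delta_rot":[0,0,-5.8],"hand":25},{"xyz":[0,0,0],"delta_rot":[0,0,-6.8],"hand":25},{"xyz":[0,0,0],"delta_rot":[0,0,-7.5],"hand":25}]'
python3 -m creep '[{"xyz":[0,0,0],"delta_rot":[0,0,-1],"hand":25},{"xyz":[0,0,0],"delta_rot":[0,0,-2],"hand":25},{"xyz":[0,0,0],"delta_rot":[0,0,-3],"hand":25},{"xyz":[0,0,0],"delta_rot":[0,0,-4],"hand":25},{"xyz":[0,0,0],"delta_rot":[0,0,-5],"hand":25},{"xyz":[0,0,0],"delta_rot":[0,0,-5.8],"hand":25},{"xyz":[0,0,0],"delta_rot":[0,0,-6],"hand":25},{"xyz":[0,0,0],"delta_rot":[0,0,-6],"hand":25}]'
cat > look.py <<'E'
from h import *
go(.6185,.1048,.067,103.3)
c=cam("wrist"); im=capture("wrist"); cv2.imwrite("last.png",im[:,:,::-1])
a=np.radians(13.3);Q=np.array([[np.cos(a),-np.sin(a)],[np.sin(a),np.cos(a)]])
h=cv2.cvtColor(im,cv2.COLOR_RGB2HSV); m=cv2.inRange(h,(0,140,60),(8,255,255))|cv2.inRange(h,(172,140,60),(180,255,255))
v,u=np.nonzero(m); p=np.c_[u,v]
F=lambda z:1000*(cast(c,p,z)[:,:2]-[.5604,.091])@Q
A=F(.048); l=(abs(A[:,0])<13)&(abs(A[:,1])<25); print("line n",l.sum(),A[l].mean(0).round(2))
B=F(.0515); n=(B[:,0]>14)&(B[:,0]<36)&(abs(B[:,1])<26)
print("needle n",n.sum()); 
for lo in range(14,34,3):
    k=n&(B[:,0]>=lo)&(B[:,0]<lo+3)
    if k.sum(): print(lo,k.sum(),B[k,1].mean().round(2))
E
python3 look.py
```

```text
clock: 17.77
tcp_pos: [0.6195, 0.1048, 0.072]
tcp_rot: [0.267, 0.964, -0.0, 0.001]
force: [-2.6, -0.1, 4.0]
grip_width: 0.0322
grip_force: 29.7
clock: 18.43
tcp_pos: [0.6197, 0.1052, 0.072]
tcp_rot: [0.011, 1.0, 0.0, 0.001]
force: [-2.7, -0.5, 5.7]
grip_width: 0.0321
grip_force: 29.9
t 18.4333 shift [ 1.2 -0.5  5. ] turn [-0.    0.02 -2.91] F [-2.7 -0.5  5.7] w 0.0321
line n 369 [-0.48  6.7 ]
needle n 216
14 6 8.7
17 26 8.62
20 45 8.57
23 60 8.56
26 64 8.63
29 15 8.55
```

```bash
python3 -m creep '[{"xyz":[0,0,0],"delta_rot":[0,0,-0.7],"hand":25},{"xyz":[0,0,0],"delta_rot":[0,0,-1.4],"hand":25},{"xyz":[0,0,0],"delta_rot":[0,0,-2.1],"hand":25},{"xyz":[0,0,0],"delta_rot":[0,0,-2.7],"hand":25},{"xyz":[0,0,0],"delta_rot":[0,0,-2.7],"hand":25},{"xyz":[0,0,0],"delta_rot":[0,0,-2.7],"hand":25}]'; python3 look.py
```

```text
clock: 18.98
tcp_pos: [0.6196, 0.1054, 0.072]
tcp_rot: [-0.107, 0.994, -0.0, 0.001]
force: [-1.9, 0.4, 6.0]
grip_width: 0.0322
grip_force: 29.9
t 18.9833 shift [ 1.3 -0.4  4.9] turn [-0.    0.02 -0.21] F [-1.9  0.4  6. ] w 0.0322
line n 383 [-0.89  6.67]
needle n 213
14 6 6.66
17 27 6.7
20 45 6.74
23 62 6.68
26 55 6.59
29 18 6.82
```

Aligned. I'll release the knob, rise and check.

```bash
python3 -m creep '[{"xyz":[0,0,0],"delta_rot":[0,0,0],"hand":35},{"xyz":[0,0,0],"delta_rot":[0,0,0],"hand":42},{"xyz":[0,0,0],"delta_rot":[0,0,0],"hand":50},{"xyz":[0,0,0],"delta_rot":[0,0,0],"hand":60},{"xyz":[0,0,0],"delta_rot":[0,0,0],"hand":60},{"xyz":[0,0,-15],"delta_rot":[0,0,0],"hand":60},{"xyz":[0,0,-45],"delta_rot":[0,0,0],"hand":60},{"xyz":[0,0,-80],"delta_rot":[0,0,0],"hand":60}]'
python3 -m creep '[{"xyz":[25,0,-20],"delta_rot":[0,0,0],"hand":60},{"xyz":[55,0,-40],"delta_rot":[0,0,0],"hand":60},{"xyz":[58,0,-45],"delta_rot":[0,0,0],"hand":60},{"xyz":[58,0,-45],"delta_rot":[0,0,0],"hand":60},{"xyz":[58,0,-45],"delta_rot":[0,0,0],"hand":60},{"xyz":[58,0,-45],"delta_rot":[0,0,0],"hand":60},{"xyz":[58,0,-45],"delta_rot":[0,0,0],"hand":60}]'; python3 look.py
python3 -c "
import cv2;cv2.imwrite('pics/w7.png',cv2.resize(cv2.imread('last.png')[94:284,217:437],None,fx=3,fy=3,interpolation=2))"
```

```text
clock: 19.7
tcp_pos: [0.6182, 0.1041, 0.1505]
tcp_rot: [-0.107, 0.994, -0.001, -0.001]
force: [0.6, -0.6, -0.4]
grip_width: 0.06
grip_force: 0.0
clock: 20.28
tcp_pos: [0.5633, 0.0923, 0.1945]
tcp_rot: [-0.107, 0.994, -0.0, -0.0]
force: [0.5, 0.1, 0.2]
grip_width: 0.06
grip_force: 0.0
t 20.2833 shift [-56.6   0.6 127.5] turn [-0.01 -0.   -0.21] F [0.5 0.1 0.2] w 0.06
line n 100 [-0.13  6.52]
needle n 64
14 1 6.71
17 7 6.68
20 16 6.65
23 17 6.61
26 18 6.73
29 5 6.56
```

View pics/w7.png

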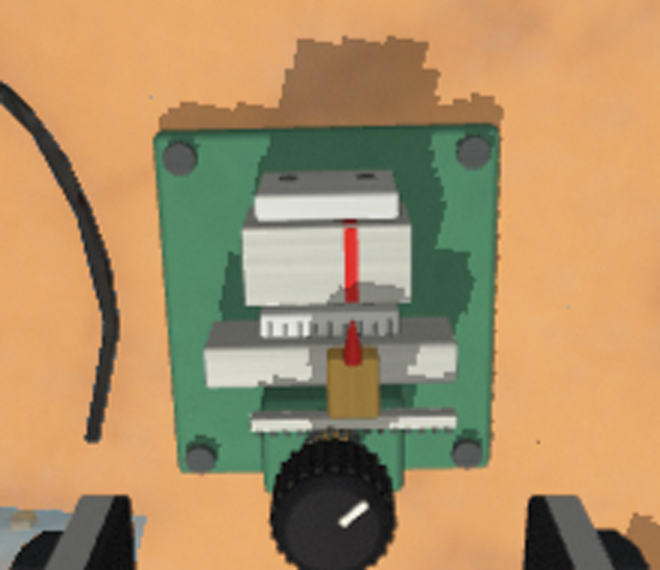

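The needle at (352,325) is in line with the red line at (351,265), and the block is seated and centred, with the gripper clear of everything.

```bash
python3 -c "
from station import *
print(hand_in())"
```

```text
the job is handed in; nothing more can be done
None
```

The job is handed in at about 20 s: the red-line block is seated and centred in the nest, and the pointer tip measures within about 0.2 mm of the red line (no verdict was returned).

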